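# Gauge the beech dowels in the bores and rack them all one way round

### The job

First push each of the three dowels along its lane until it will go no further into its gauge bore, leaving all three there, so that you feel whether its chamfered end (it goes a little way in) or its square end (it stops at the face) leads. Then lay all three in the rack's cradles and slide them up so that every chamfered end sits home in its bore of the rack's tall board. Do not knock over or shift the glue bottle, hammer, offcut or carton.

Things in the scene. Friction and masses are not known exactly. Their poses are not given: they have to be found in the camera images.
- dowel_a: Beech dowel, 30 mm diameter, 120 mm long, 50 to 100 g. One end square, the other chamfered: its last 18 mm narrow to a flat 16 mm face. Origin: its middle, on the axis; own y runs along it towards the end that faces the bore at the start. Starts in any lane of the tray, axis 40 mm above the bench, 15 to 50 mm short of the bore. Its pose does not tell which end is chamfered.
- dowel_b: Beech dowel, 30 mm diameter, 120 mm long, 50 to 100 g. One end square, the other chamfered: its last 18 mm narrow to a flat 16 mm face. Origin: its middle, on the axis; own y runs along it towards the end that faces the bore at the start. Starts in any lane of the tray, axis 40 mm above the bench, 15 to 50 mm short of the bore. Its pose does not tell which end is chamfered.
- dowel_c: Beech dowel, 30 mm diameter, 120 mm long, 50 to 100 g. One end square, the other chamfered: its last 18 mm narrow to a flat 16 mm face. Origin: its middle, on the axis; own y runs along it towards the end that faces the bore at the start. Starts in any lane of the tray, axis 40 mm above the bench, 15 to 50 mm short of the bore. Its pose does not tell which end is chamfered.
- dowel_a_lead (a point): Centre of the end face of dowel a that faces the bore at the start (60 mm from the origin along its own +y). It may be the square or the chamfered end.
- dowel_b_lead (a point): Centre of the end face of dowel b that faces the bore at the start (60 mm from the origin along its own +y). It may be the square or the chamfered end.
- dowel_c_lead (a point): Centre of the end face of dowel c that faces the bore at the start (60 mm from the origin along its own +y). It may be the square or the chamfered end.
- tray: Gauge tray screwed to the bench: plywood base 12 mm thick, 205 mm in x, y = -110 to 125 mm. Three lanes along its own y at x = -68, 0, 68 mm; each a V rail 21 mm wide, narrower than a dowel, top 30 mm above the bench, y = -65 to 75 mm. Aluminium gauge block across the +y end: face at y = 85 mm, 40 mm thick, top 68 mm above the bench. Origin on the bench, z up.
- bore0 (a point): Centre of the mouth of gauge bore 0 in the block's face, 40 mm above the bench, lane at the tray's x = -68 mm. A 24 mm through bore along the tray's +y: a square end stops at the face, a chamfered end goes about 10 mm in; such a dowel must be drawn back out before it is lifted.
- bore1 (a point): Centre of the mouth of gauge bore 1 in the block's face, 40 mm above the bench, lane at the tray's x = 0 mm. A 24 mm through bore along the tray's +y: a square end stops at the face, a chamfered end goes about 10 mm in; such a dowel must be drawn back out before it is lifted.
- bore2 (a point): Centre of the mouth of gauge bore 2 in the block's face, 40 mm above the bench, lane at the tray's x = 68 mm. A 24 mm through bore along the tray's +y: a square end stops at the face, a chamfered end goes about 10 mm in; such a dowel must be drawn back out before it is lifted.
- rack: Wooden rack screwed to the bench: base 12 mm thick, 215 mm in y, and a tall board across its own -x end (inner face at x = -50 mm, 20 mm thick, top 78 mm above the bench). Three open V cradles along its own x at y = -68, 0, 68 mm, each two V's 12 mm long at x = -34 and 42 mm; fingers fit between them. Opposite each, a 24 mm through bore in the board. Origin on the bench, z up.
- cradle0 (a point): Where the middle of a dowel lies when it rests in cradle 0 with its chamfered end home in the board's bore (about 10 mm in): rack's own y = -68 mm, 50 mm above the bench. A square end stops at the board, leaving the middle 10 mm further from it. Lower the dowel at least 15 mm further from the board, then slide it in.
- cradle1 (a point): Where the middle of a dowel lies when it rests in cradle 1 with its chamfered end home in the board's bore (about 10 mm in): rack's own y = 0 mm, 50 mm above the bench. A square end stops at the board, leaving the middle 10 mm further from it. Lower the dowel at least 15 mm further from the board, then slide it in.
- cradle2 (a point): Where the middle of a dowel lies when it rests in cradle 2 with its chamfered end home in the board's bore (about 10 mm in): rack's own y = 68 mm, 50 mm above the bench. A square end stops at the board, leaving the middle 10 mm further from it. Lower the dowel at least 15 mm further from the board, then slide it in.
- glue: Glue bottle, a bystander standing between tray and rack: 56 mm in diameter, 120 mm tall, 0.4 kg. Origin under its middle, z up.
- hammer: Hammer lying beyond the work, a bystander, 240 mm long. Origin near its middle, own x from handle to head.
- offcut: Pine offcut lying beyond the work, a bystander, 60 x 110 x 35 mm. Origin under its middle.
- carton: Open cardboard carton of screws beyond the work, a bystander, 140 x 140 x 70 mm, 1.5 kg. Origin under its middle.

How it is judged:
By the outcome, as a careful person would: the job done as asked, in the order asked, and still so for the second after the job is handed in, with the robot touching nothing.
It also fails if it takes over 72 s, if anything falls off the work surface, if the arm or the gripper's body presses on something with over 40 N, if the wrist force passes 120 N, or if a joint passes its speed limit or range.

### The arm

A 7-joint arm with a two-finger parallel gripper is mounted at the origin on the work surface. World frame = base frame: x ahead of the robot, y to its left, z up, the work surface at z = 0. Lengths are in m, angles in rad, forces in N, time in s.
With the tool pointing down it reaches from about 0.425 to 0.925 m from the base axis. Payload 6.8 kg.
Tool frame: the origin (TCP) lies on the mounting face of the last link; the fingertips stand 173 mm ahead of it and the grasp point (between the pads) lies 155 mm ahead of it; z points along the fingers, y is the line along which they close (so a half turn about z gives the same grasp; the last joint's range is limited). The gripper opens to 85 mm and grips with 20 to 120 N. Pads are 22 mm wide; open, the fingers measure 114 mm over their backs; the gripper's body (76 mm by 85 mm) begins 54 mm behind the grasp point. The pads swing forward as they close: fully open they stand 13 mm farther back than shut.
Start: joints at [1.067, 0.477, 0.022, 1.555, -0.011, 1.109, -0.083], TCP at [0.26, -0.623, 0.405] pointing down, gripper open.
Joint ranges: [-2.96, 2.96], [-0.34, 2.1], [-1.41, 1.46], [0.24, 2.44], [-1.37, 4.51], [0.17, 1.92], [-2.96, 2.96]. Speed limits (rad/s): [2.39, 2.39, 3.14, 3.14, 3.14, 3.14, 3.14].

### API

Orientations are given as a rotation vector (axis times angle).
In Python, from bench import r gives the robot as it stands.
- The arm moves only by the tool carry_out, never from a script. Its argument "moves" is a list of rows, each a list of 5 numbers: the shift along the tool's x, y, z in m, then the turn about the tool's z in rad, then the finger opening in m, from 0 to 0.0854. In form: [[dx, dy, dz, roll, claw], ...]. A call has exactly 8 rows; each row is the pose to reach, as a shift and turn from the pose commanded when the call began, along the tool's axes at that moment; what a row does not reach only later rows make up. A row lasts 1/10 s, in which the tool goes at most 50 mm and 8.59 degrees, less where a joint would pass 70% of its speed; a pose out of reach is approached as far as the arm can. A call with a gripper value outside its range is refused whole. The fingers move at their own pace and stop on an object; "force" is the grip in N (left out, the last holds). Time passes only in rows, so rows that repeat a pose let the fingers close, or fill a call up. It gives the time, the measured TCP pose, the force, the opening and the grip force at its end, in the units of the state.
- r.get_obs(): the state, without advancing time (a new reading comes with each control period).
- r.grab_frame(name): name is "scene" or "side" or "wrist"; returns the picture (480x640x3 uint8, red, green, blue); there is no depth.
- r.calibration(name): a dict with "fx", "fy", "cx", "cy" (pixels), "rvec" (rotation vector, rad) and "tvec" (3), from world to camera coordinates, as OpenCV has them. Camera axes: x right, y down, z forward; pixel columns grow to the right and rows downward; lengths in m; the calibration is good to about 2 mm. A picture is of the moment at which its call begins: read the wrist's pose just before it. calibration takes no time and is no camera call; for the wrist camera it gives the pose at the moment of the call.
- r.hand_in(): hands the job in; it is judged then, once.
The state is a dict: "clock": time; "joints": joint angles; "qvel": joint speeds; "tau": joint torques, N m; "tcp_pos": TCP position; "orientation": TCP orientation; "contact_force": force on the tool from outside, world axes, zero at the start; "moment": the same for the moment, N m; "grip_width": finger opening in m; "gripper_force": force on a finger pad.
Only numpy, scipy, OpenCV 4.12 (cv2) and the standard library are available. Lean on these libraries where they do the work, as an engineer would, in place of code of your own. Each camera call takes 0.05 s, during which the arm holds its last target. There are 200 camera calls.

## Working session

There is one attempt and no reset: what is moved stays moved. The work goes in short steps, Python scripts to look and compute and a tool call to move; the robot and the scene stay as the last step left them, time stands still between calls to the robot, and variables do not carry over. Pictures are saved under pics/ and viewed, at most 10 in all, crops included, and the job is handed in when it is done.

Besides the shell and the picture viewer there is one more tool, called after "Emit:" as name(argument=value, ...), one argument or row to a line, values as JSON. carry_out: Moves the arm, as the interface text tells. Its arguments: {"type":"object","properties":{"moves":{"type":"array","items":{"type":"array","items":{"type":"number"}}},"force":{"type":"number"}},"required":["moves"]}

```bash
mkdir -p pics; python3 - <<'E'
from bench import r
import cv2
o=r.get_obs();print({k:o[k] for k in('clock','tcp_pos','orientation','grip_width')})
for n in("scene","side"):
    cv2.imwrite(f"pics/{n}0.png",r.grab_frame(n)[:,:,::-1]);print(n,r.calibration(n))
E
```

```text
{'clock': 0.0, 'tcp_pos': array([ 0.26014451, -0.62256385,  0.40368848]), 'orientation': array([-3.07851132e+00, -6.17333393e-01,  8.03678264e-04]), 'grip_width': 0.0851795118048315}
scene {'fx': 471.69327896196006, 'fy': 471.69327896196006, 'cx': 321.5372717713269, 'cy': 241.11652525552194, 'rvec': array([ 2.19735335,  0.60213856, -0.28700793]), 'tvec': array([-0.54627405, -0.1429372 ,  1.23290487])}
side {'fx': 511.839852410673, 'fy': 511.839852410673, 'cx': 318.3216313509179, 'cy': 234.64656003256695, 'rvec': array([ 2.06444575, -0.8418629 ,  0.41193893]), 'tvec': array([-0.40995086,  0.33020773,  0.57858996])}
```

View pics/scene0.png

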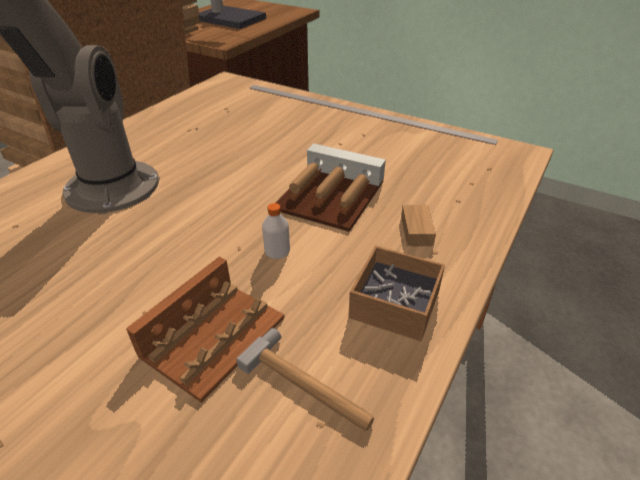

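View pics/side0.png

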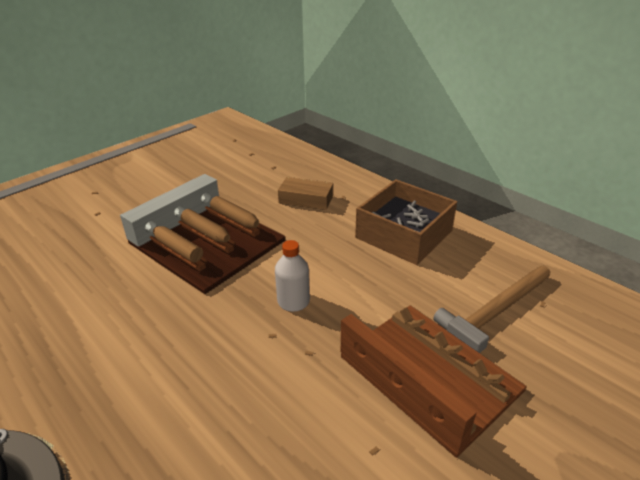

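The scene view shows the tray at about (335,185), the bottle at (277,235) and the rack at (210,335). In the side view they are at (205,235), (292,280) and (430,380). The carton, offcut and hammer lie beyond the work. Next I'll zoom in to read the corners.

```bash
python3 - <<'E'
import cv2,numpy as np
s=cv2.imread("pics/scene0.png");d=cv2.imread("pics/side0.png")
def c(im,x,y,w=160,h=120):  # 2.5x
    k=cv2.resize(im[y:y+h,x:x+w],(400,300),interpolation=cv2.INTER_CUBIC)
    for i in range(0,w,20): cv2.putText(k,str(x+i),(int(i*400/w),8),0,.28,(255,255,0));cv2.line(k,(int(i*400/w),10),(int(i*400/w),14),(255,255,0))
    for j in range(0,h,20): cv2.putText(k,str(y+j),(0,int(j*300/h)+4),0,.28,(255,255,0))
    return k
cv2.imwrite("pics/z.png",np.vstack([np.hstack([c(s,255,130),c(d,115,170,180,135)]),np.hstack([c(s,125,260,180,135),c(d,335,300,210,158)])]))
E
```

```text
(no output)
```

View pics/z.png

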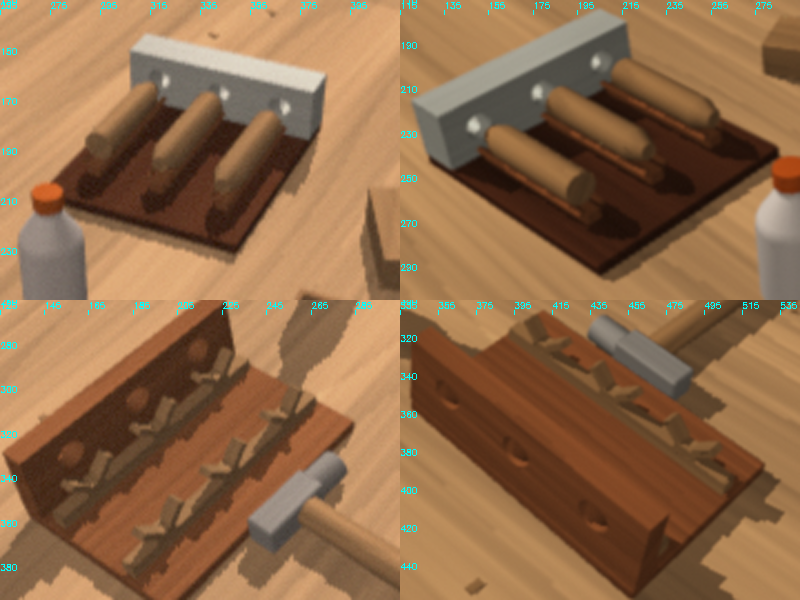

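The zoomed corners are clear in both views: block top edges, tray base corners, rack bores and dowel free ends. I'll cast them onto planes at their known heights and fit rigidly.

```bash
cat >h.py <<'E'
import cv2,numpy as np
from bench import r
def ray(n,px,z,cal=None):
    c=cal or r.calibration(n);K=np.array([[c['fx'],0,c['cx']],[0,c['fy'],c['cy']],[0,0,1]])
    R=cv2.Rodrigues(np.array(c['rvec']))[0];o=-R.T@c['tvec'];d=R.T@np.linalg.inv(K)@[px[0],px[1],1]
    return (o+d*(z-o[2])/d[2])
def fit(L,W):
    L=np.array(L)[:,:2];W=np.array(W)[:,:2];l=L.mean(0);w=W.mean(0)
    a=L-l;b=W-w;t=np.arctan2((a[:,0]*b[:,1]-a[:,1]*b[:,0]).sum(),(a*b).sum())
    M=np.array([[np.cos(t),-np.sin(t)],[np.sin(t),np.cos(t)]]);return w-M@l,t,np.round((a@M.T-b)*1000,1)
E
python3 - <<'E'
from h import *
T=[("scene",(349,227.2),(102.5,-110,12)),("scene",(307.4,150),(-102.5,85,68)),("scene",(379.4,166.8),(102.5,85,68)),("scene",(313.8,144),(-102.5,125,68)),("scene",(385.4,159.6),(102.5,125,68)),
("side",(121,216.4),(-102.5,125,68)),("side",(217.2,180.8),(102.5,85,68)),("side",(205,174.5),(102.5,125,68)),("side",(205,292.9),(-102.5,-110,12)),("side",(285,236.6),(102.5,-110,12))]
R=[("scene",(157.4,328.9),(-50,-68,50)),("scene",(186.7,305),(-50,0,50)),("scene",(215,282.5),(-50,68,50)),
("side",(359.7,350.9),(-70,68,50)),("side",(395.4,380.3),(-70,0,50)),("side",(437.4,414.4),(-70,-68,50)),("side",(475.7,414.4),(-50,-107.5,78))]
for nm,P in(("tray",T),("rack",R)):
    L=np.array([p[2] for p in P])/1000;W=[ray(p[0],p[1],p[2][2]/1000) for p in P]
    o,t,e=fit(L,W);print(nm,o,t,np.degrees(t));print(e.tolist())
    if nm=="tray":
        M=np.array([[np.cos(t),-np.sin(t)],[np.sin(t),np.cos(t)]])
        for c in((95,138),(158,162),(220,185)):
            w=ray("scene",(c[0]/2.5+255,c[1]/2.5+130),.04);print("free end local",M.T@(w[:2]-o))
print("glue",ray("scene",(274,209),.115),ray("side",(291,247),.115))
print("carton corner/hammer",ray("scene",(265,345),.02),ray("scene",(352,290),.07),ray("scene",(403,207),.035))
print(r.calibration("wrist"))
E
```

```text
tray [0.50891225 0.24119144] 0.09758418827290008 5.591162135247196
[[0.6, -5.4], [-4.5, -2.8], [-0.4, -1.0], [-5.7, 0.4], [-2.2, -1.2], [1.1, 4.1], [3.2, 2.4], [2.1, 1.3], [2.5, 4.3], [3.3, -2.1]]
free end local [-0.07428422 -0.04086194]
free end local [ 9.78486168e-05 -5.27289599e-02]
free end local [ 0.06892572 -0.06285281]
rack [ 0.5487247  -0.24708341] -0.0766219329794809 -4.390113377858508
[[-1.8, -1.6], [-1.2, 0.0], [-1.9, -1.9], [2.3, 1.3], [0.9, 0.2], [-1.0, 1.3], [2.7, 0.6]]
glue [0.52111894 0.00434773 0.115     ] [0.51805485 0.00591704 0.115     ]
carton corner/hammer [ 0.65686872 -0.2261647   0.02      ] [ 0.74526182 -0.07787361  0.07      ] [0.70647173 0.25190696 0.035     ]
{'fx': 425.75678229430594, 'fy': 425.75678229430594, 'cx': 317.6870438344301, 'cy': 235.6827603125121, 'rvec': array([-2.39582657,  1.59636906,  0.24804063]), 'tvec': array([-0.67388435, -0.03857015,  0.38068022])}
```

Both fits hold to about 5 mm. The tray is at (0.509, 0.241) with yaw 5.6°, the rack at (0.549, -0.247) with yaw -4.4°, and the glue bottle at (0.52, 0.005). First I'll move over the rack and turn on the way.

Emit:
carry_out(
  moves=[
    [0.04, -0.03, 0, -0.149, 0.05],
    [0.08, -0.06, 0, -0.298, 0.05],
    [0.12, -0.09, 0, -0.447, 0.05],
    [0.16, -0.12, 0, -0.596, 0.05],
    [0.2, -0.15, 0, -0.745, 0.05],
    [0.24, -0.18, 0, -0.894, 0.05],
    [0.28, -0.21, 0, -1.043, 0.05],
    [0.32, -0.24, 0, -1.192, 0.05],
  ],
  force=20,
)

```text
clock: 0.9
tcp_pos: [0.4634, -0.2761, 0.4046]
orientation: [-2.196, -2.247, 0.0]
contact_force: [0.7, 0.2, 0.4]
grip_width: 0.05
gripper_force: 0.0
```

```bash
cat >>h.py <<'E'
def pose():
    o=r.get_obs();R=cv2.Rodrigues(np.array(o['orientation']))[0];return np.array(o['tcp_pos']),np.arctan2(R[1,0],R[0,0]),R,o
def to(xy,z,psi):  # grasp-point target (world) -> shift in tool axes, roll
    p,a,R,o=pose();d=R.T@(np.array([xy[0],xy[1],z+.155])-p);return np.round([*d,(a-psi+np.pi)%(2*np.pi)-np.pi],3)
def loc(o,t,p): return np.array([[np.cos(t),np.sin(t)],[-np.sin(t),np.cos(t)]])@(np.array(p)[:2]-o)
def wld(o,t,l): return np.array(o)+np.array([[np.cos(t),-np.sin(t)],[np.sin(t),np.cos(t)]])@np.array(l)
TR=(np.array([.5089,.2412]),.0976);RK=(np.array([.5487,-.2471]),-.0766)
def snap(f,n="wrist"):
    c=r.calibration(n);im=r.grab_frame(n)[:,:,::-1];cv2.imwrite("pics/"+f+".png",im);np.save("pics/"+f+".npy",np.array([c],dtype=object),allow_pickle=True);return im,c
E
python3 - <<'E'
from h import *
p,a,R,o=pose();print(o['clock'],p,a,np.round(R,3).tolist(),o['joints'],o['contact_force'])
snap("w1");c=r.calibration("wrist");Rc=cv2.Rodrigues(c['rvec'])[0];print("cam",-Rc.T@c['tvec'],Rc[2])
print(to(TR[0],.25,TR[1]+np.pi/2))
E
```

```text
0.9 [ 0.46343307 -0.27611525  0.40458289] 1.5937067528825968 [[-0.023, 1.0, -0.0], [1.0, 0.023, -0.0], [-0.0, -0.0, -1.0]] [ 0.72876508  0.28012574 -0.36771612  1.86021133  0.11697235  1.02240822
  0.33589375] [0.69531849 0.23810252 0.39509052]
cam [ 0.46560569 -0.19104139  0.37466547] [ 0.01349593 -0.29377347 -0.95577979]
[ 0.507  0.062  0.002 -0.056]
```

View pics/w1.png

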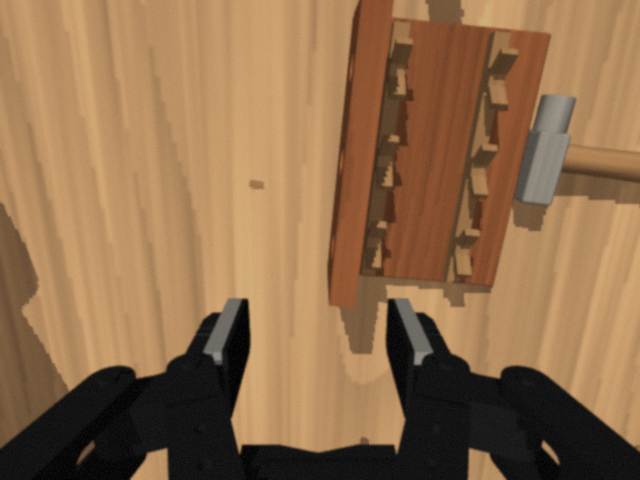

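The rack lies upright in the wrist picture. Its board top edge runs to (356,304), the base corners are at (550,34) and (494,289), and the V rows are at about x=390 and x=485. I'll check it against the fit and move on to the tray.

Emit:
carry_out(
  moves=[
    [0.05, 0.008, 0, -0.01, 0.05],
    [0.1, 0.016, 0, -0.02, 0.05],
    [0.15, 0.024, 0, -0.03, 0.05],
    [0.2, 0.031, 0, -0.04, 0.05],
    [0.25, 0.039, 0, -0.05, 0.05],
    [0.3, 0.047, 0, -0.056, 0.05],
    [0.35, 0.055, 0, -0.056, 0.05],
    [0.4, 0.062, 0, -0.056, 0.05],
  ],
)

```text
clock: 1.75
tcp_pos: [0.5176, 0.1197, 0.4046]
orientation: [2.14, 2.3, -0.0]
contact_force: [1.4, -1.7, 0.0]
grip_width: 0.0501
gripper_force: 0.0
```

```bash
python3 - <<'E'
from h import *
c=np.load("pics/w1.npy",allow_pickle=True)[0]
for px,z in(((356,304),.078),((330,306),.078),((550,34),.012),((494,289),.012),((500,78),.04),((482,165),.04),((467,250),.04)):
    print(px,np.round(loc(*RK,ray("wrist",px,z,c))*1000,1))
p,a,R,o=pose();print(o['clock'],p,a,loc(*TR,p));snap("w2")
E
```

```text
(356, 304) [ -46.7 -103.3]
(330, 306) [ -66.3 -106.9]
(550, 34) [ 83.6 108.7]
(494, 289) [  88.2 -107.4]
(500, 78) [41.3 70.9]
(482, 165) [41.7  6.8]
(467, 250) [ 44.3 -63.5]
1.75 [0.51756454 0.11974351 0.40457563] 1.642532850257015 [-0.00321204 -0.12172278]
```

View pics/w2.png

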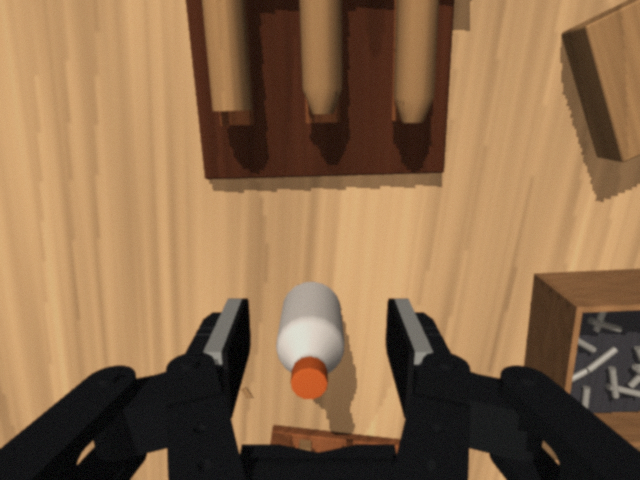

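The tray's near edge runs from (206,179) to (443,173). The free ends are at about (233,110) for lane 0, which looks square, and (324,113) and (412,120) for lanes 1 and 2, which look chamfered. The bottle is at (310,340).

```bash
python3 - <<'E'
from h import *
c=np.load("pics/w2.npy",allow_pickle=True)[0]
for px,z in(((206,179),.012),((443,173),.012),((234,109),.045),((324,113),.04),((412,120),.04),((227,50),.055),((321,50),.055),((415,50),.055),((310,378),.12)):
    w=ray("wrist",px,z,c);print(px,np.round(loc(*TR,w)*1000,1),w[:2])
for x in(-.068,0,.068): print(to(wld(*TR,(x,0.01)),.10,TR[1]+np.pi/2))
E
```

```text
(206, 179) [ -98.5 -105.3] [0.42112337 0.12677057]
(443, 173) [ 103.7 -105.5] [0.62239917 0.14626977]
(234, 109) [-63.4 -48.4] [0.45055375 0.18685997]
(324, 113) [  3.3 -53.1] [0.51732726 0.18863366]
(412, 120) [ 69.7 -60. ] [0.58415166 0.18827357]
(227, 50) [-63.   -9.2] [0.44714022 0.22592157]
(321, 50) [  2.  -10.9] [0.51190786 0.23050469]
(415, 50) [ 66.8 -12.7] [0.57662528 0.23508425]
(310, 378) [ -11.4 -228.7] [0.51983592 0.01246911]
[ 0.12  -0.067  0.151 -0.015]
[ 0.121  0.001  0.151 -0.015]
[ 0.122  0.069  0.151 -0.015]
```

Emit:
carry_out(
  moves=[
    [0.04, -0.022, 0.02, -0.016, 0.05],
    [0.08, -0.044, 0.04, -0.016, 0.05],
    [0.12, -0.065, 0.06, -0.016, 0.05],
    [0.121, -0.065, 0.105, -0.016, 0.05],
    [0.121, -0.065, 0.15, -0.016, 0.05],
    [0.121, -0.065, 0.19, -0.016, 0.05],
    [0.121, -0.065, 0.21, -0.016, 0.05],
    [0.121, -0.065, 0.21, -0.016, 0.03],
  ],
  force=20,
)

```text
clock: 2.6
tcp_pos: [0.4428, 0.233, 0.1919]
orientation: [-2.119, -2.316, 0.009]
contact_force: [-1.2, 0.3, 0.4]
grip_width: 0.0366
gripper_force: 0.0
```

```bash
cat >s.py <<'E'
from h import *
p,a,R,o=pose();print("clk",o['clock'],"tray",np.round(loc(*TR,p)*1000,1),"rack",np.round(loc(*RK,p)*1000,1),"z",round(p[2]-.155,4),"psi",round(a,4),"F(tray)",np.round(loc(np.zeros(2),TR[1],o['contact_force']),1),"Fz",o['contact_force'][2],"w",o['grip_width'],"g",o['gripper_force'])
E
python3 s.py; python3 -c "
from h import *
snap('w3')"
```

```text
clk 2.6 tray [-66.6  -1.7] rack [-142.3  470.6] z 0.0369 psi 1.6597 F(tray) [-1.2  0.4] Fz 0.4019437842950016 w 0.03664973665749025 g 0.0
```

View pics/w3.png

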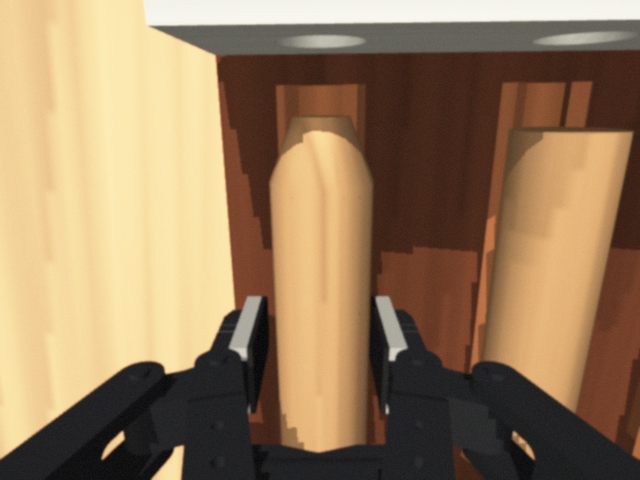

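The fingers straddle the lane 0 dowel at (322,300), centred, and its lead end at (322,117) looks chamfered. Next I'll grip lightly and push to feel it.

Emit:
carry_out(
  moves=[
    [0, 0, -0.002, 0, 0.036],
    [0, 0, -0.002, 0, 0.02],
    [0, 0, -0.002, 0, 0.02],
    [0.006, 0, -0.002, 0, 0.02],
    [0.012, 0, -0.002, 0, 0.02],
    [0.018, 0, -0.002, 0, 0.02],
    [0.024, 0, -0.002, 0, 0.02],
    [0.024, 0, -0.002, 0, 0.02],
  ],
  force=20,
)

```text
clock: 3.45
tcp_pos: [0.4416, 0.2554, 0.1983]
orientation: [2.12, 2.313, -0.008]
contact_force: [-4.8, -11.1, 13.4]
grip_width: 0.0294
gripper_force: 20.6
```

```bash
python3 s.py; python3 - <<'E'
from h import *
c=np.load("pics/w3.npy",allow_pickle=True)[0]
for px,z in(((322,118),.045),((565,129),.05),((218,55),.012),((320,46),.05)): print(px,np.round(loc(*TR,ray("wrist",px,z,c))*1000,1))
E
```

```text
clk 3.45 tray [-65.6  20.7] rack [-145.2  492.8] z 0.0433 psi 1.6578 F(tray) [ -5.9 -10.6] Fz 13.389250892978078 w 0.029440891785224507 g 20.57560220360756
(322, 118) [-65.3  70.3]
(565, 129) [-4.  67.3]
(218, 55) [-98.8  89.2]
(320, 46) [-65.6  87.2]
```

Emit:
carry_out(
  moves=[
    [0, 0, 0, 0, 0.045],
    [0, 0, 0.001, -0.008, 0.045],
    [0, 0, 0.001, -0.008, 0.02],
    [0, 0, 0.001, -0.008, 0.02],
    [0, 0, 0.001, -0.008, 0.02],
    [0.004, 0, 0.001, -0.008, 0.02],
    [0.008, 0, 0.001, -0.008, 0.02],
    [0.012, 0, 0.001, -0.008, 0.02],
  ],
  force=20,
)

```text
clock: 4.25
tcp_pos: [0.441, 0.2652, 0.1959]
orientation: [2.111, 2.318, -0.016]
contact_force: [-3.4, -19.8, 22.8]
grip_width: 0.029
gripper_force: 20.5
```

```bash
python3 s.py
```

```text
clk 4.25 tray [-65.3  30.5] rack [-146.6  502.6] z 0.0409 psi 1.6642 F(tray) [ -5.3 -19.4] Fz 22.845601736895972 w 0.02901339476746759 g 20.49283817410469
```

Emit:
carry_out(
  moves=[
    [0, 0, 0, 0, 0.052],
    [0, 0, 0, 0, 0.052],
    [0, 0, -0.045, 0, 0.052],
    [-0.008, 0.02, -0.06, -0.004, 0.052],
    [-0.025, 0.062, -0.06, -0.004, 0.052],
    [-0.025, 0.068, -0.055, -0.004, 0.052],
    [-0.025, 0.068, -0.02, -0.004, 0.052],
    [-0.025, 0.068, 0, -0.004, 0.052],
  ],
)

```text
clock: 5.05
tcp_pos: [0.5109, 0.2515, 0.1939]
orientation: [-2.107, -2.329, 0.0]
contact_force: [0.0, -0.1, -1.4]
grip_width: 0.0517
gripper_force: 0.0
```

```bash
python3 s.py; python3 -c "
from h import *
snap('w4')"
```

```text
clk 5.05 tray [ 3.  10.1] rack [-75.9 494.3] z 0.0389 psi 1.6709 F(tray) [-0.  -0.1] Fz -1.4029796273888309 w 0.051653935968254086 g 0.0
```

View pics/w4.png

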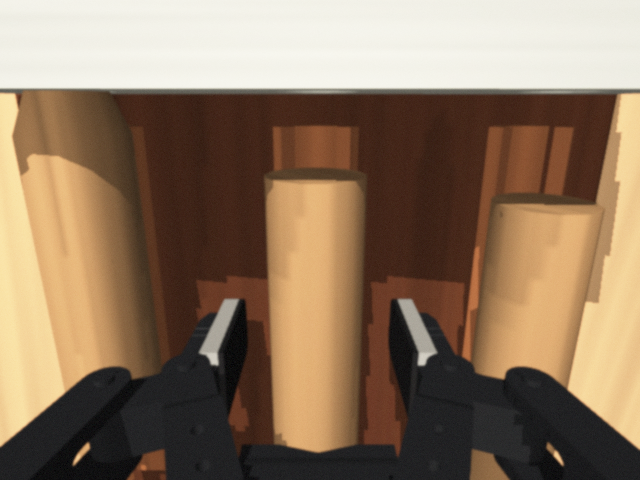

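Lane 0's tapered nose now disappears into the block at about (70,95). Lanes 1 at (317,175) and 2 at (548,200) show square lead ends. Next is the lane 1 push.

Emit:
carry_out(
  moves=[
    [0, 0, 0, 0, 0.02],
    [0, 0, 0, 0, 0.02],
    [0, 0, 0, 0, 0.02],
    [0.007, 0, 0, 0, 0.02],
    [0.014, 0, 0, 0, 0.02],
    [0.019, 0, 0, 0, 0.02],
    [0.023, 0, 0, 0, 0.02],
    [0.025, 0, 0, 0, 0.02],
  ],
)

```text
clock: 5.9
tcp_pos: [0.5081, 0.2758, 0.1961]
orientation: [2.105, 2.329, -0.005]
contact_force: [-3.6, -12.2, 11.1]
grip_width: 0.0293
gripper_force: 21.1
```

```bash
python3 s.py; python3 - <<'E'
from h import *
c=np.load("pics/w4.npy",allow_pickle=True)[0]
for px,z in(((317,172),.055),((548,196),.055),((320,90),.068)): print(px,np.round(loc(*TR,ray("wrist",px,z,c))*1000,1))
E
```

```text
clk 5.9 tray [ 2.6 34.5] rack [-80.5 518.3] z 0.0411 psi 1.6715 F(tray) [ -4.8 -11.7] Fz 11.135618470237736 w 0.029331368037129355 g 21.139988154172897
(317, 172) [ 3.  69.7]
(548, 196) [62.7 63.6]
(320, 90) [ 3.6 89.1]
```

Emit:
carry_out(
  moves=[
    [0.004, 0, 0, 0, 0.02],
    [0.004, 0, 0, 0, 0.052],
    [0.004, 0, 0, 0, 0.052],
    [0, 0, -0.045, 0, 0.052],
    [-0.028, 0.045, -0.06, 0.002, 0.052],
    [-0.03, 0.068, -0.055, 0.002, 0.052],
    [-0.03, 0.068, -0.02, 0.002, 0.052],
    [-0.03, 0.068, 0, 0.002, 0.052],
  ],
)

```text
clock: 6.7
tcp_pos: [0.58, 0.2537, 0.1945]
orientation: [-2.11, -2.327, -0.003]
contact_force: [-0.8, -0.2, 0.4]
grip_width: 0.0518
gripper_force: 0.0
```

Emit:
carry_out(
  moves=[
    [0, 0, 0, 0, 0.02],
    [0, 0, 0, 0, 0.02],
    [0, 0, 0, 0, 0.02],
    [0.01, 0, 0, 0, 0.02],
    [0.018, 0, 0, 0, 0.02],
    [0.025, 0, 0, 0, 0.02],
    [0.029, 0, 0, 0, 0.02],
    [0.033, 0, 0, 0, 0.02],
  ],
)

```text
clock: 7.5
tcp_pos: [0.576, 0.2858, 0.1958]
orientation: [2.108, 2.327, -0.003]
contact_force: [-1.0, -10.4, 7.9]
grip_width: 0.029
gripper_force: 21.1
```

```bash
python3 s.py; python3 -c "
from h import *
snap('w5')
a=cv2.imread('pics/w5.png');snap('s5','side');b=cv2.imread('pics/s5.png')[165:300,110:290]
cv2.imwrite('pics/v5.png',np.hstack([cv2.resize(a,(400,300)),cv2.resize(b,(400,300),interpolation=cv2.INTER_CUBIC)]))"
```

```text
clk 7.5 tray [71.1 37.9] rack [-13.6 533.4] z 0.0408 psi 1.6696 F(tray) [ -2.  -10.2] Fz 7.91466819820669 w 0.02897163395975291 g 21.14754170179367
```

View pics/v5.png

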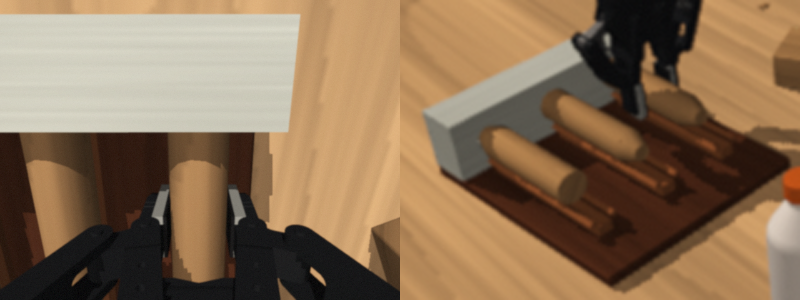

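All three sit at the block. Lane 0 went in, so its chamfered end leads; lanes 1 and 2 stopped at the face, so their square ends lead. I'll regrip lane 2's dowel at its middle and lift it.

Emit:
carry_out(
  moves=[
    [0, 0, 0, 0, 0.045],
    [-0.005, 0, 0, 0, 0.045],
    [-0.009, 0, 0, 0, 0.045],
    [-0.009, 0, 0, 0, 0.02],
    [-0.009, 0, 0, 0, 0.02],
    [-0.009, 0, 0, 0, 0.02],
    [-0.019, 0, -0.01, 0, 0.02],
    [-0.024, 0, -0.05, 0, 0.02],
  ],
  force=60,
)

```text
clock: 8.4
tcp_pos: [0.5769, 0.2602, 0.2426]
orientation: [-2.108, -2.326, 0.012]
contact_force: [0.7, -1.5, -0.9]
grip_width: 0.0284
gripper_force: 59.5
```

```bash
sed -i 's/^RK_*=.*//' h.py; cat >>h.py <<'E'
RK=(wld(np.array([.5487,-.2471]),-.0766,[.001,.002]),-.066)
E
python3 s.py; python3 - <<'E'
from h import *
print(to(wld(*RK,(.03,.068)),.2,RK[1]))
E
```

```text
clk 8.4 tray [69.6 12.3] rack [ -6.3 506.1] z 0.0876 psi 1.6694 F(tray) [ 0.6 -1.6] Fz -0.8500219118132926 w 0.028410470975304313 g 59.48227107524872
[-0.438 -0.037 -0.111  1.735]
```

Emit:
carry_out(
  moves=[
    [0, 0, -0.05, 0, 0.02],
    [-0.03, -0.002, -0.09, 0.149, 0.02],
    [-0.075, -0.006, -0.11, 0.298, 0.02],
    [-0.125, -0.01, -0.111, 0.447, 0.02],
    [-0.175, -0.015, -0.111, 0.596, 0.02],
    [-0.225, -0.02, -0.111, 0.745, 0.02],
    [-0.275, -0.024, -0.111, 0.894, 0.02],
    [-0.325, -0.028, -0.111, 1.043, 0.02],
  ],
)

```text
clock: 9.2
tcp_pos: [0.5818, -0.0651, 0.3576]
orientation: [2.991, 0.959, 0.002]
contact_force: [1.2, -0.0, -1.1]
grip_width: 0.0284
gripper_force: 59.5
```

```bash
python3 s.py; python3 - <<'E'
from h import *
r.grab_frame("wrist")
print(to(wld(*RK,(.025,.068)),.2,RK[1]))
E
```

```text
clk 9.2 tray [  42.7 -312. ] rack [ 20.  181.8] z 0.2026 psi 0.6204 F(tray) [ 1.2 -0.2] Fz -1.1324097788507959 w 0.02842839874713908 g 59.503972828388214
[-0.06   0.084  0.003  0.667]
```

Emit:
carry_out(
  moves=[
    [-0.015, 0.021, 0, 0.14, 0.02],
    [-0.03, 0.042, 0, 0.28, 0.02],
    [-0.045, 0.063, 0.01, 0.42, 0.02],
    [-0.06, 0.084, 0.02, 0.56, 0.02],
    [-0.06, 0.084, 0.04, 0.667, 0.02],
    [-0.06, 0.084, 0.06, 0.667, 0.02],
    [-0.06, 0.084, 0.07, 0.667, 0.02],
    [-0.06, 0.084, 0.07, 0.667, 0.02],
  ],
)

```text
clock: 10.05
tcp_pos: [0.5824, -0.1656, 0.2856]
orientation: [-3.14, 0.062, 0.004]
contact_force: [-0.2, 0.1, -0.8]
grip_width: 0.0282
gripper_force: 59.5
```

```bash
python3 s.py; python3 -c "
from h import *
snap('w6')"
```

```text
clk 10.05 tray [  33.5 -412.1] rack [27.3 81.5] z 0.1306 psi -0.0393 F(tray) [-0.2  0.1] Fz -0.7903945856713264 w 0.028217501856170366 g 59.48482811450958
```

View pics/w6.png

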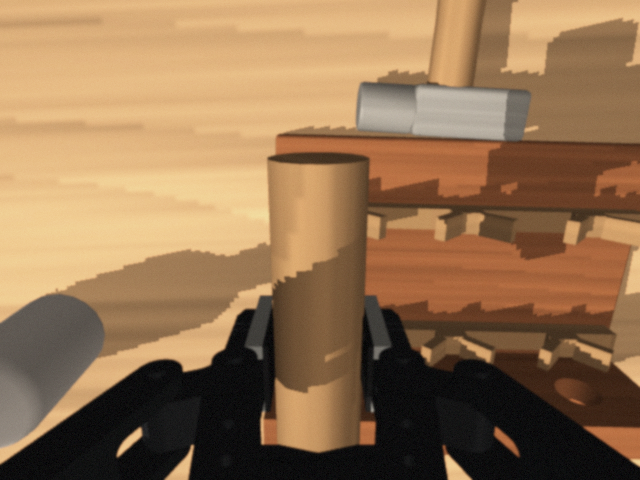

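The dowel is held over cradle 2. The rack's far corner is at (278,136), cradle 1's V notches are at about (475,222) and (458,352), and cradle 0's bore is at (577,391). The bottle stays clear at (50,360).

```bash
python3 s.py; python3 - <<'E'
from h import *
c=np.load("pics/w6.npy",allow_pickle=True)[0]
for px,z in(((278,136),.012),((630,143),.012),((475,220),.045),((458,350),.045),((577,350),.045),((577,391),.05),((317,156),.1456),((317,400),.1456)): print(px,np.round(loc(*RK,ray("wrist",px,z,c))*1000,1))
E
```

```text
clk 10.1 tray [  34.  -412.2] rack [27.8 81.5] z 0.1317 psi -0.0394 F(tray) [ 0.1 -0.2] Fz -0.025774689546421925 w 0.028417416852546677 g 59.48763370513916
(278, 136) [ 84.6 105.5]
(630, 143) [ 85.9 -91.3]
(475, 220) [48.   2.1]
(458, 350) [-28.2   1.2]
(577, 350) [-26.4 -66. ]
(577, 391) [-50. -68.]
(317, 156) [90.6 83.6]
(317, 400) [16.6 81.8]
```

Emit:
carry_out(
  moves=[
    [-0.006, 0.007, 0, 0.014, 0.02],
    [-0.012, 0.0135, 0, 0.027, 0.02],
    [-0.012, 0.0135, 0.0, 0.027, 0.02],
    [-0.012, 0.0135, 0.025, 0.027, 0.02],
    [-0.012, 0.0135, 0.05, 0.027, 0.02],
    [-0.012, 0.0135, 0.07, 0.027, 0.02],
    [-0.012, 0.0135, 0.079, 0.027, 0.02],
    [-0.012, 0.0135, 0.079, 0.027, 0.02],
  ],
)

```text
clock: 10.9
tcp_pos: [0.5703, -0.1789, 0.2071]
orientation: [-3.14, 0.106, 0.002]
contact_force: [-0.0, -0.3, -0.6]
grip_width: 0.0283
gripper_force: 59.5
```

```bash
python3 s.py
```

```text
clk 10.9 tray [  20.2 -424.1] rack [16.  67.5] z 0.0521 psi -0.0673 F(tray) [-0.  -0.3] Fz -0.6458374832436482 w 0.028263847601348976 g 59.49952840805054
```

Emit:
carry_out(
  moves=[
    [0, 0, 0.001, 0, 0.04],
    [0, 0, 0.002, 0, 0.04],
    [0, 0, 0.002, 0, 0.02],
    [0, 0, 0.002, 0, 0.02],
    [0, 0, 0.002, 0, 0.02],
    [-0.008, 0, 0.002, 0, 0.02],
    [-0.016, 0, 0.002, 0, 0.02],
    [-0.022, 0, 0.002, 0, 0.02],
  ],
  force=20,
)

```text
clock: 11.7
tcp_pos: [0.5513, -0.1774, 0.2078]
orientation: [3.139, -0.105, 0.016]
contact_force: [17.2, -1.3, 4.7]
grip_width: 0.029
gripper_force: 20.7
```

```bash
python3 s.py
```

```text
clk 11.7 tray [   1.4 -420.8] rack [-3.1 67.7] z 0.0528 psi -0.0668 F(tray) [17.  -2.9] Fz 4.6849168415825 w 0.028957091523731503 g 20.700662210583687
```

Emit:
carry_out(
  moves=[
    [0, 0, 0, 0, 0.04],
    [0, 0, 0.001, 0, 0.04],
    [0.003, 0, 0.001, 0, 0.02],
    [0.003, 0, 0.001, 0, 0.02],
    [0.003, 0, 0.001, 0, 0.02],
    [0, 0, 0.001, 0, 0.02],
    [-0.003, 0, 0.001, 0, 0.02],
    [-0.005, 0, 0.001, 0, 0.02],
  ],
  force=20,
)

```text
clock: 12.5
tcp_pos: [0.5471, -0.1771, 0.206]
orientation: [3.139, -0.104, 0.018]
contact_force: [14.1, -0.6, -6.8]
grip_width: 0.0291
gripper_force: 20.3
```

```bash
python3 s.py
```

```text
clk 12.5 tray [  -2.8 -420. ] rack [-7.3 67.7] z 0.051 psi -0.0665 F(tray) [14. -2.] Fz -6.801674812478046 w 0.029133451163656895 g 20.335844233632088
```

Emit:
carry_out(
  moves=[
    [0.002, 0, 0, 0, 0.05],
    [0.003, 0, 0, 0, 0.05],
    [0.003, 0, -0.03, 0, 0.05],
    [0.003, 0, -0.08, 0, 0.05],
    [0.003, 0, -0.13, 0, 0.05],
    [0.003, 0, -0.15, 0, 0.05],
    [0.003, 0, -0.15, 0, 0.05],
    [0.003, 0, -0.15, 0, 0.05],
  ],
)

```text
clock: 13.3
tcp_pos: [0.546, -0.1773, 0.3544]
orientation: [3.14, -0.106, -0.001]
contact_force: [-0.4, -0.2, -0.6]
grip_width: 0.0498
gripper_force: 0.0
```

```bash
cat >prof.py <<'E'
from h import *
def prof(im,c,y,xs,z):  # brightness/colour along a rack line at (x, y, z)
    P=np.array([[*wld(*RK,(x/1000,y)),z] for x in xs]);K=np.array([[c['fx'],0,c['cx']],[0,c['fy'],c['cy']],[0,0,1]])
    u=cv2.projectPoints(P,np.array(c['rvec']),np.array(c['tvec']),K,None)[0][:,0]
    for x,q in zip(xs,u):
        q=np.round(q).astype(int)
        if 0<=q[0]<640 and 0<=q[1]<480: print(x,q.tolist(),im[q[1],q[0]].tolist())
E
python3 s.py; python3 - <<'E'
from prof import *
im,c=snap('w7');prof(im,c,.068,range(40,84,3),.065)
print(to(wld(*TR,(.003,.0285)),.2,TR[1]+np.pi/2))
E
```

```text
clk 13.3 tray [  -3.9 -420.1] rack [-8.3 67.5] z 0.1994 psi -0.0674 F(tray) [-0.4 -0.2] Fz -0.6375948767242452 w 0.0497800731350059 g 0.0
40 [317, 151] [106, 159, 208]
43 [317, 146] [106, 160, 210]
46 [317, 141] [104, 159, 208]
49 [317, 136] [105, 159, 208]
52 [317, 131] [107, 160, 210]
55 [317, 125] [106, 160, 210]
58 [317, 120] [107, 163, 210]
61 [317, 115] [60, 97, 154]
64 [317, 109] [69, 114, 186]
67 [317, 104] [69, 114, 187]
70 [317, 99] [66, 110, 181]
73 [317, 93] [66, 108, 175]
76 [317, 88] [65, 108, 179]
79 [317, 82] [66, 111, 181]
82 [317, 77] [50, 80, 130]
[-6.700e-02 -4.440e-01 -1.000e-03 -1.736e+00]
```

The dowel's far end reads x = 60 mm in the rack, which is exactly the home position. Now back to lane 1.

Emit:
carry_out(
  moves=[
    [-0.005, -0.045, 0, -0.149, 0.052],
    [-0.013, -0.09, 0, -0.298, 0.052],
    [-0.02, -0.135, 0, -0.447, 0.052],
    [-0.027, -0.18, 0, -0.596, 0.052],
    [-0.034, -0.225, 0, -0.745, 0.052],
    [-0.041, -0.27, 0, -0.894, 0.052],
    [-0.048, -0.315, 0, -1.043, 0.052],
    [-0.055, -0.36, 0, -1.192, 0.052],
  ],
)

```text
clock: 14.15
tcp_pos: [0.5148, 0.187, 0.3528]
orientation: [-2.652, -1.683, 0.005]
contact_force: [0.7, -0.6, -0.6]
grip_width: 0.0521
gripper_force: 0.0
```

```bash
python3 - <<'E'
from h import *
r.grab_frame("scene");r.grab_frame("scene")
print(to(wld(*TR,(.003,.0285)),.04,TR[1]+np.pi/2),pose()[1])
E
```

```text
[ 0.068 -0.036  0.159 -0.53 ] 1.1386894987437668
```

Emit:
carry_out(
  moves=[
    [0.02, -0.01, 0, -0.14, 0.052],
    [0.04, -0.02, 0, -0.28, 0.052],
    [0.06, -0.03, 0, -0.42, 0.052],
    [0.068, -0.036, 0.02, -0.53, 0.052],
    [0.068, -0.036, 0.06, -0.53, 0.052],
    [0.068, -0.036, 0.1, -0.53, 0.052],
    [0.068, -0.036, 0.13, -0.53, 0.052],
    [0.068, -0.036, 0.13, -0.53, 0.052],
  ],
)

```text
clock: 15.05
tcp_pos: [0.5105, 0.2604, 0.2191]
orientation: [-2.124, -2.31, 0.017]
contact_force: [-1.0, -0.3, 1.2]
grip_width: 0.0517
gripper_force: 0.0
```

```bash
python3 s.py
```

```text
clk 15.05 tray [ 3.4 19. ] rack [-72.7 501.9] z 0.0641 psi 1.6545 F(tray) [-1.1 -0.2] Fz 1.1829108238606763 w 0.051667527673975575 g 0.0
```

Emit:
carry_out(
  moves=[
    [0.009, 0, 0.008, -0.014, 0.052],
    [0.009, 0, 0.022, -0.014, 0.052],
    [0.009, 0, 0.022, -0.014, 0.052],
    [0.009, 0, 0.022, -0.014, 0.02],
    [0.009, 0, 0.022, -0.014, 0.02],
    [0.009, 0, 0.022, -0.014, 0.02],
    [0.009, 0, 0.022, -0.014, 0.02],
    [0.009, 0, 0.022, -0.014, 0.02],
  ],
  force=60,
)

```text
clock: 15.85
tcp_pos: [0.5091, 0.2716, 0.2034]
orientation: [-2.107, -2.327, 0.008]
contact_force: [-11.8, -1.9, 9.8]
grip_width: 0.0278
gripper_force: 58.7
```

```bash
python3 s.py;  python3 - <<'E'
from h import *
print(to(wld(*RK,(.025,.0)),.2,RK[1]))
E
```

```text
clk 15.85 tray [ 3.2 30.3] rack [-74.7 513. ] z 0.0484 psi 1.6698 F(tray) [-12.   -0.7] Fz 9.763105054642192 w 0.027752945616363496 g 58.7331086397171
[-0.523  0.013 -0.151  1.736]
```

Emit:
carry_out(
  moves=[
    [-0.006, 0, -0.015, 0, 0.02],
    [-0.012, 0, -0.06, 0, 0.02],
    [-0.04, 0.001, -0.1, 0.149, 0.02],
    [-0.08, 0.002, -0.13, 0.298, 0.02],
    [-0.13, 0.003, -0.151, 0.447, 0.02],
    [-0.18, 0.004, -0.151, 0.596, 0.02],
    [-0.23, 0.005, -0.151, 0.745, 0.02],
    [-0.28, 0.007, -0.151, 0.894, 0.02],
  ],
)

```text
clock: 16.65
tcp_pos: [0.5457, -0.005, 0.3557]
orientation: [2.911, 1.177, 0.005]
contact_force: [2.0, -0.0, -0.4]
grip_width: 0.0276
gripper_force: 59.9
```

```bash
python3 s.py;  python3 - <<'E'
from h import *
r.grab_frame("scene");r.grab_frame("scene");r.grab_frame("scene")
print(to(wld(*RK,(.025,.0)),.2,RK[1]))
E
```

```text
clk 16.65 tray [  12.6 -248.6] rack [-20.  239.4] z 0.2007 psi 0.7682 F(tray) [ 2.  -0.2] Fz -0.3793113744228569 w 0.027639630371181632 g 59.88373339176178
[-0.145  0.193  0.     0.832]
```

Emit:
carry_out(
  moves=[
    [-0.025, 0.033, 0, 0.14, 0.02],
    [-0.05, 0.066, 0, 0.28, 0.02],
    [-0.075, 0.1, 0, 0.42, 0.02],
    [-0.1, 0.133, 0, 0.56, 0.02],
    [-0.125, 0.166, 0, 0.7, 0.02],
    [-0.145, 0.193, 0.02, 0.832, 0.02],
    [-0.145, 0.193, 0.055, 0.832, 0.02],
    [-0.145, 0.193, 0.07, 0.832, 0.02],
  ],
)

```text
clock: 17.6
tcp_pos: [0.5765, -0.2415, 0.2817]
orientation: [-3.139, 0.089, 0.004]
contact_force: [-0.8, 0.4, -1.8]
grip_width: 0.0278
gripper_force: 59.9
```

```bash
python3 - <<'E'
from prof import *
r.grab_frame("scene");r.grab_frame("scene")
import runpy;runpy.run_path("s.py")
im,c=snap('w8')
p,a,R,o=pose();t=loc(*RK,p);z=p[2]-.155
prof(im,c,t[1],range(int(t[0]*1000)+50,int(t[0]*1000)+72,2),z+.008)
E
```

```text
clk 17.7 tray [  20.6 -485.3] rack [26.4  7.1] z 0.1268 psi -0.0539 F(tray) [-0.7  1.4] Fz -0.5452078733078931 w 0.027565572170093238 g 59.86773490905762
77 [322, 200] [112, 168, 219]
79 [322, 193] [111, 167, 217]
81 [323, 185] [112, 169, 218]
83 [323, 178] [112, 167, 216]
85 [323, 171] [112, 170, 219]
87 [323, 163] [38, 56, 76]
89 [323, 156] [37, 53, 74]
91 [323, 148] [43, 73, 122]
93 [323, 140] [63, 102, 169]
95 [323, 132] [100, 116, 134]
97 [323, 125] [179, 190, 199]
```

Emit:
carry_out(
  moves=[
    [-0.0045, 0.0035, 0, 0.012, 0.02],
    [-0.0085, 0.0065, 0, 0.012, 0.02],
    [-0.0085, 0.0065, 0, 0.012, 0.02],
    [-0.0085, 0.0065, 0.025, 0.012, 0.02],
    [-0.0085, 0.0065, 0.05, 0.012, 0.02],
    [-0.0085, 0.0065, 0.063, 0.012, 0.02],
    [-0.0085, 0.0065, 0.067, 0.012, 0.02],
    [-0.0085, 0.0065, 0.067, 0.012, 0.02],
  ],
)

```text
clock: 18.55
tcp_pos: [0.5684, -0.2479, 0.2168]
orientation: [-3.14, 0.109, 0.0]
contact_force: [0.5, -0.0, 0.2]
grip_width: 0.028
gripper_force: 59.9
```

```bash
python3 s.py
```

```text
clk 18.55 tray [  11.6 -492.6] rack [18.7 -1.5] z 0.0618 psi -0.0693 F(tray) [ 0.4 -0.1] Fz 0.19434667300334219 w 0.027979405435124668 g 59.86271649599075
```

Emit:
carry_out(
  moves=[
    [0, -0.002, 0.003, -0.003, 0.02],
    [0, -0.002, 0.003, -0.003, 0.02],
    [0, -0.002, 0.005, -0.003, 0.042],
    [0, -0.002, 0.01, -0.003, 0.042],
    [0, -0.002, 0.01, -0.003, 0.042],
    [0, -0.002, 0.01, -0.003, 0.02],
    [0, -0.002, 0.01, -0.003, 0.02],
    [0, -0.002, 0.01, -0.003, 0.02],
  ],
  force=20,
)

```text
clock: 19.35
tcp_pos: [0.5683, -0.2464, 0.2068]
orientation: [3.139, -0.105, -0.0]
contact_force: [-1.5, -1.5, -0.3]
grip_width: 0.0292
gripper_force: 21.6
```

Emit:
carry_out(
  moves=[
    [-0.005, 0, 0, 0, 0.02],
    [-0.011, 0, 0, 0, 0.02],
    [-0.017, 0, 0, 0, 0.02],
    [-0.021, 0, 0, 0, 0.02],
    [-0.024, 0, 0, 0, 0.02],
    [-0.024, 0, 0, 0, 0.045],
    [-0.02, 0, 0, 0, 0.045],
    [-0.02, 0, 0, 0, 0.02],
  ],
  force=20,
)

```text
clock: 20.15
tcp_pos: [0.5486, -0.2441, 0.2064]
orientation: [-3.139, 0.103, 0.001]
contact_force: [-0.6, -9.3, 2.7]
grip_width: 0.0316
gripper_force: 7.7
```

```bash
python3 s.py
```

```text
clk 20.15 tray [  -7.8 -486.9] rack [-1.4  0.9] z 0.0514 psi -0.0656 F(tray) [-1.5 -9.2] Fz 2.744483057809185 w 0.0315804274243372 g 7.69679456949234
```

Emit:
carry_out(
  moves=[
    [0, 0, 0, 0, 0.02],
    [0, 0, 0, 0, 0.02],
    [-0.003, 0, 0, 0, 0.02],
    [-0.006, 0, 0, 0, 0.02],
    [-0.008, 0, 0, 0, 0.02],
    [-0.008, 0, 0, 0, 0.05],
    [-0.006, 0, 0, 0, 0.05],
    [-0.006, 0, -0.02, 0, 0.05],
  ],
)

```text
clock: 20.95
tcp_pos: [0.541, -0.243, 0.2241]
orientation: [-3.137, 0.103, 0.01]
contact_force: [-0.2, 0.5, -0.9]
grip_width: 0.0502
gripper_force: 0.0
```

Emit:
carry_out(
  moves=[
    [0, 0, -0.05, 0, 0.05],
    [0, 0, -0.1, 0, 0.05],
    [0, 0, -0.13, 0, 0.05],
    [0, 0, -0.13, 0, 0.05],
    [0, 0, -0.13, 0, 0.05],
    [0, 0, -0.13, 0, 0.05],
    [0, 0, -0.13, 0, 0.05],
    [0, 0, -0.13, 0, 0.05],
  ],
)

```text
clock: 21.75
tcp_pos: [0.5422, -0.244, 0.3553]
orientation: [-3.139, 0.104, 0.004]
contact_force: [0.7, -0.7, 0.4]
grip_width: 0.05
gripper_force: 0.0
```

```bash
python3 s.py; python3 - <<'E'
from prof import *
im,c=snap('w9');prof(im,c,0,range(52,76,2),.065);print();prof(im,c,.068,range(54,66,2),.065)
print(to(wld(*TR,(-.0655,.0385)),.2,TR[1]+np.pi/2))
E
```

```text
clk 21.75 tray [ -14.1 -486.1] rack [-7.7  0.7] z 0.2003 psi -0.0661 F(tray) [ 0.6 -0.8] Fz 0.4335828964465309 w 0.05003775432891493 g 0.0
52 [319, 131] [104, 154, 204]
54 [319, 127] [99, 152, 199]
56 [319, 124] [104, 156, 203]
58 [319, 120] [102, 154, 201]
60 [319, 117] [67, 105, 146]
62 [319, 113] [65, 108, 178]
64 [319, 110] [68, 113, 186]
66 [319, 106] [68, 112, 187]
68 [319, 102] [63, 106, 177]
70 [319, 99] [68, 110, 179]
72 [319, 95] [62, 105, 171]
74 [319, 92] [60, 103, 173]

54 [205, 127] [110, 166, 216]
56 [204, 124] [111, 167, 218]
58 [204, 120] [111, 165, 216]
60 [204, 117] [73, 113, 156]
62 [203, 113] [70, 116, 187]
64 [203, 110] [63, 112, 184]
[-1.360e-01 -5.090e-01  1.000e-03 -1.735e+00]
```

Dowels 2 and 1 both end at 60 mm, so both are home. Now the chamfer-leading dowel in lane 0.

Emit:
carry_out(
  moves=[
    [-0.012, -0.045, 0, -0.149, 0.052],
    [-0.024, -0.09, 0, -0.298, 0.052],
    [-0.036, -0.135, 0, -0.447, 0.052],
    [-0.048, -0.18, 0, -0.596, 0.052],
    [-0.06, -0.225, 0, -0.745, 0.052],
    [-0.072, -0.27, 0, -0.894, 0.052],
    [-0.084, -0.315, 0, -1.043, 0.052],
    [-0.096, -0.36, 0, -1.192, 0.052],
  ],
)

```text
clock: 22.6
tcp_pos: [0.4698, 0.123, 0.3566]
orientation: [2.652, 1.684, -0.0]
contact_force: [0.6, -0.2, -0.7]
grip_width: 0.0519
gripper_force: 0.0
```

```bash
python3 - <<'E'
from h import *
for i in range(4): r.grab_frame("scene")
print(to(wld(*TR,(-.0655,.0385)),.04,TR[1]+np.pi/2),pose()[:2])
E
```

```text
[ 0.123 -0.092  0.161 -0.541] (array([0.47025247, 0.12234694, 0.35647687]), np.float64(1.1277964269448062))
```

Emit:
carry_out(
  moves=[
    [0.035, -0.026, 0, -0.14, 0.052],
    [0.07, -0.052, 0, -0.28, 0.052],
    [0.1, -0.075, 0, -0.42, 0.052],
    [0.123, -0.092, 0, -0.541, 0.052],
    [0.123, -0.092, 0.03, -0.541, 0.052],
    [0.123, -0.092, 0.07, -0.541, 0.052],
    [0.123, -0.092, 0.11, -0.541, 0.052],
    [0.123, -0.092, 0.12, -0.541, 0.052],
  ],
)

```text
clock: 23.6
tcp_pos: [0.44, 0.2692, 0.2327]
orientation: [-2.115, -2.321, 0.012]
contact_force: [0.4, -1.1, -0.5]
grip_width: 0.0522
gripper_force: 0.0
```

```bash
python3 - <<'E'
from h import *
for i in range(2): r.grab_frame("scene")
print(to(wld(*TR,(-.0655,.0385)),.04,TR[1]+np.pi/2))
E
python3 s.py
```

```text
[ 0.003 -0.     0.04  -0.004]
clk 23.7 tray [-65.  36.] rack [-143.   507.6] z 0.0804 psi 1.6647 F(tray) [-0.8  0.2] Fz -0.29678596556763837 w 0.051833119622654696 g 0.0
```

Emit:
carry_out(
  moves=[
    [0.003, 0, 0.02, -0.004, 0.052],
    [0.003, 0, 0.039, -0.004, 0.052],
    [0.003, 0, 0.039, -0.004, 0.052],
    [0.003, 0, 0.039, -0.004, 0.02],
    [0.003, 0, 0.039, -0.004, 0.02],
    [0.003, 0, 0.039, -0.004, 0.02],
    [-0.008, 0, 0.039, -0.004, 0.02],
    [-0.018, 0, 0.039, -0.004, 0.02],
  ],
  force=60,
)

```text
clock: 24.5
tcp_pos: [0.4416, 0.2566, 0.2002]
orientation: [-2.104, -2.331, -0.008]
contact_force: [-5.6, 6.0, 6.7]
grip_width: 0.028
gripper_force: 59.8
```

```bash
python3 s.py; python3 - <<'E'
from h import *
r.grab_frame("scene");r.grab_frame("scene");print(to(wld(*RK,(.025,-.068)),.2,RK[1]+np.pi))
E
```

```text
clk 24.5 tray [-65.4  21.9] rack [-141.1  493.6] z 0.0452 psi 1.673 F(tray) [-5.   6.5] Fz 6.684400033813098 w 0.02802535373246991 g 59.79120433330536
[-0.58   0.071 -0.156 -1.404]
```

Emit:
carry_out(
  moves=[
    [-0.003, 0, -0.03, 0, 0.02],
    [-0.01, 0, -0.08, 0, 0.02],
    [-0.03, 0.004, -0.12, -0.1, 0.02],
    [-0.065, 0.008, -0.15, -0.24, 0.02],
    [-0.11, 0.013, -0.156, -0.38, 0.02],
    [-0.158, 0.019, -0.156, -0.52, 0.02],
    [-0.206, 0.025, -0.156, -0.66, 0.02],
    [-0.254, 0.031, -0.156, -0.8, 0.02],
  ],
)

```text
clock: 25.4
tcp_pos: [0.4949, 0.0196, 0.3556]
orientation: [1.081, 2.947, 0.0]
contact_force: [0.7, -0.1, -1.1]
grip_width: 0.028
gripper_force: 59.8
```

```bash
python3 - <<'E'
from h import *
for i in range(4): r.grab_frame("scene")
print(to(wld(*RK,(.025,-.068)),.2,RK[1]+np.pi),pose()[:2])
E
```

```text
[-0.276 -0.204 -0.    -0.648] (array([0.49496968, 0.0198798 , 0.35477905]), np.float64(2.427866437387541))
```

Emit:
carry_out(
  moves=[
    [-0.035, -0.026, 0, -0.09, 0.02],
    [-0.07, -0.052, 0, -0.18, 0.02],
    [-0.108, -0.08, 0, -0.28, 0.02],
    [-0.146, -0.108, 0, -0.38, 0.02],
    [-0.184, -0.136, 0, -0.48, 0.02],
    [-0.222, -0.164, 0, -0.57, 0.02],
    [-0.255, -0.188, 0, -0.648, 0.02],
    [-0.276, -0.204, 0.02, -0.648, 0.02],
  ],
)

```text
clock: 26.4
tcp_pos: [0.5734, -0.3154, 0.3369]
orientation: [0.096, 3.134, -0.004]
contact_force: [0.5, -0.6, 0.1]
grip_width: 0.0282
gripper_force: 59.8
```

```bash
python3 - <<'E'
from h import *
for i in range(4): r.grab_frame("scene")
snap('w10');snap('s10','side')
print(to(wld(*RK,(.021,-.0675)),.055,RK[1]+np.pi))
E
python3 s.py
```

```text
[ 0.006 -0.004  0.125  0.008]
clk 26.7 tray [   9.5 -555.2] rack [ 26.8 -63.6] z 0.1799 psi 3.0838 F(tray) [0.3 0. ] Fz -0.7941459172993302 w 0.028061454924573962 g 59.80170339345932
```

Emit:
carry_out(
  moves=[
    [0.006, -0.004, 0, 0.008, 0.02],
    [0.006, -0.004, 0.02, 0.008, 0.02],
    [0.006, -0.004, 0.05, 0.008, 0.02],
    [0.006, -0.004, 0.08, 0.008, 0.02],
    [0.006, -0.004, 0.1, 0.008, 0.02],
    [0.006, -0.004, 0.115, 0.008, 0.02],
    [0.006, -0.004, 0.121, 0.008, 0.02],
    [0.006, -0.004, 0.121, 0.008, 0.02],
  ],
)

```text
clock: 27.5
tcp_pos: [0.5654, -0.3166, 0.2128]
orientation: [-0.108, -3.14, -0.0]
contact_force: [0.1, 0.5, -0.4]
grip_width: 0.0282
gripper_force: 59.8
```

```bash
python3 s.py
```

```text
clk 27.5 tray [   1.8 -560.6] rack [ 20.2 -70.2] z 0.0578 psi 3.0731 F(tray) [0.1 0.5] Fz -0.3553293286691508 w 0.02823243157424072 g 59.80290234088898
```

Emit:
carry_out(
  moves=[
    [0, 0.0025, 0.003, 0, 0.02],
    [0, 0.0025, 0.004, 0, 0.02],
    [0, 0.0025, 0.005, 0, 0.042],
    [0, 0.0025, 0.007, 0, 0.042],
    [0, 0.0025, 0.007, 0, 0.042],
    [0, 0.0025, 0.007, 0, 0.02],
    [0, 0.0025, 0.007, 0, 0.02],
    [0, 0.0025, 0.007, 0, 0.02],
  ],
  force=20,
)

```text
clock: 28.3
tcp_pos: [0.5654, -0.3146, 0.2057]
orientation: [0.109, 3.14, -0.0]
contact_force: [-0.7, -1.0, 0.6]
grip_width: 0.0292
gripper_force: 20.8
```

Emit:
carry_out(
  moves=[
    [0.005, 0, 0, 0, 0.02],
    [0.011, 0, 0, 0, 0.02],
    [0.017, 0, 0, 0, 0.02],
    [0.022, 0, 0, 0, 0.02],
    [0.026, 0, 0, 0, 0.02],
    [0.026, 0, 0, 0, 0.045],
    [0.022, 0, 0, 0, 0.045],
    [0.021, 0, 0, 0, 0.02],
  ],
)

```text
clock: 29.1
tcp_pos: [0.5444, -0.3129, 0.2052]
orientation: [-0.108, -3.139, -0.001]
contact_force: [0.7, -0.2, 0.3]
grip_width: 0.0318
gripper_force: 0.0
```

Emit:
carry_out(
  moves=[
    [0.0, 0, 0, 0, 0.02],
    [0, 0, 0, 0, 0.02],
    [0.003, 0, 0, 0, 0.02],
    [0.006, 0, 0, 0, 0.02],
    [0.008, 0, 0, 0, 0.02],
    [0.008, 0, 0, 0, 0.02],
    [0.008, 0, 0, 0, 0.05],
    [0.006, 0, 0, 0, 0.05],
  ],
)

```text
clock: 29.9
tcp_pos: [0.5378, -0.3124, 0.2054]
orientation: [-0.108, -3.138, -0.001]
contact_force: [-0.4, 0.1, -0.1]
grip_width: 0.0498
gripper_force: 0.0
```

```bash
python3 s.py
```

```text
clk 29.9 tray [ -25.2 -553.8] rack [ -7.6 -67.8] z 0.0504 psi 3.0726 F(tray) [-0.4  0.2] Fz -0.07277362976783695 w 0.049772493945519435 g 0.0
```

Emit:
carry_out(
  moves=[
    [0, 0, -0.03, 0, 0.05],
    [0, 0, -0.07, 0, 0.05],
    [0, 0, -0.12, 0, 0.05],
    [0, 0, -0.16, 0, 0.05],
    [0, -0.04, -0.18, 0, 0.05],
    [0, -0.08, -0.2, 0, 0.05],
    [-0.03, -0.12, -0.2, 0, 0.05],
    [-0.07, -0.15, -0.2, 0, 0.05],
  ],
)

```text
clock: 30.7
tcp_pos: [0.5959, -0.4715, 0.4067]
orientation: [-0.117, -3.138, 0.005]
contact_force: [1.4, -0.8, 0.4]
grip_width: 0.0503
gripper_force: 0.0
```

```bash
python3 - <<'E'
from prof import *
for i in range(3): r.grab_frame("wrist")
a,c=snap('c11','scene');b,d=snap('d11','side');w,e=snap('w11')
prof(a,c,-.068,range(50,72,2),.065);print();prof(a,c,0,range(50,72,2),.065)
f=lambda k:cv2.resize(k,(400,300),interpolation=cv2.INTER_CUBIC)
cv2.imwrite('pics/v11.png',np.vstack([np.hstack([f(a[255:405,110:310]),f(b[290:440,330:530])]),np.hstack([f(a),f(b)])]))
E
```

```text
50 [198, 351] [93, 140, 191]
52 [198, 351] [93, 140, 191]
54 [199, 352] [94, 141, 190]
56 [200, 352] [94, 140, 190]
58 [201, 353] [84, 125, 171]
60 [202, 354] [43, 66, 92]
62 [203, 354] [42, 61, 84]
64 [204, 355] [38, 55, 77]
66 [205, 355] [37, 56, 76]
68 [206, 356] [38, 60, 84]
70 [207, 357] [39, 59, 80]

50 [227, 323] [89, 130, 180]
52 [228, 324] [87, 128, 173]
54 [229, 324] [84, 124, 172]
56 [230, 325] [85, 126, 170]
58 [231, 325] [75, 113, 155]
60 [232, 326] [42, 67, 91]
62 [233, 326] [44, 65, 87]
64 [234, 327] [37, 61, 82]
66 [234, 328] [38, 58, 82]
68 [235, 328] [43, 64, 85]
70 [236, 329] [42, 62, 83]
```

View pics/v11.png

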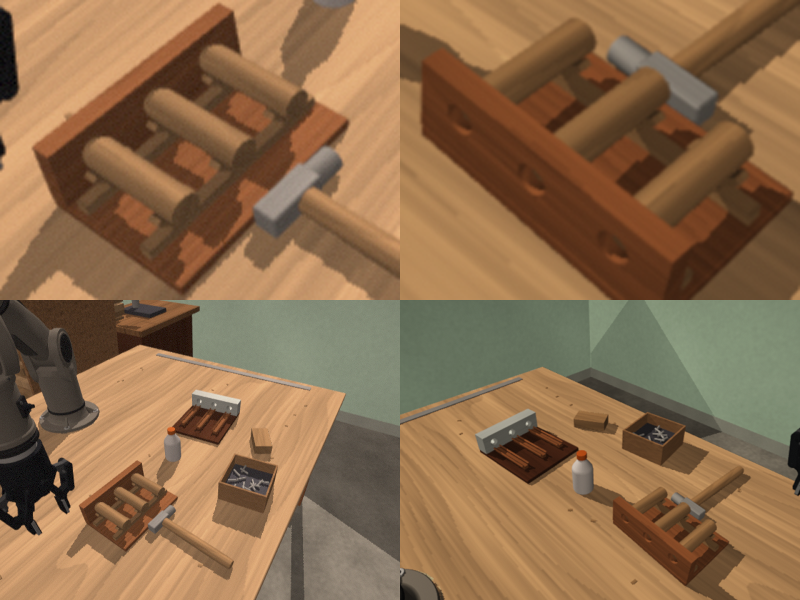

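All three dowels lie in the cradles with their square ends outward at x ≈ 59 mm, so the chamfered ends are home. The bystanders have not moved and the gripper is clear, so I'll hand in.

```bash
python3 -c "
from bench import r
print(r.hand_in())"
```

```text
the job is handed in; nothing more can be done
None
```

The job is handed in at about 31 s of the 72 s allowed: I pushed all three dowels into their gauge bores first (lane 0 led with its chamfered end, lanes 1 and 2 with their square ends). All three now lie in the rack with their chamfered ends home as far as the cameras show, and the bystanders look unmoved.

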